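# Set the furnace programme on the window dial and close its guard

## Robot

A 7-joint arm with a two-finger parallel gripper is mounted at the origin on the work surface. World frame = base frame: x ahead of the robot, y to its left, z up, the work surface at z = 0. Lengths are in m, angles in rad, forces in N, time in s.
With the tool pointing down it reaches from about 0.4 to 0.875 m from the base axis. Payload 19.3 kg.
Tool frame: the origin (TCP) lies at the very end of the fingers, on their centre line; the grasp point (between the pads) lies 19 mm behind it; z points along the fingers, y is the direction in which the jaws open and shut (so a half turn about z gives the same grasp; the last joint's range is limited). The gripper opens to 85 mm and grips with 20 to 120 N. Pads are 22 mm wide; open, the fingers measure 114 mm over their backs; the gripper's body (76 mm by 85 mm) begins 54 mm behind the grasp point. The pads swing forward as they close: fully open they stand 13 mm farther back than shut.
Start: joints at [1.159, 0.521, -0.036, 1.599, 0.021, 1.021, -0.113], TCP at [0.209, -0.589, 0.231] pointing down, gripper open.
Joint ranges: [-2.91, 2.91], [-0.3, 2.13], [-1.5, 1.42], [0.17, 2.43], [-1.26, 4.41], [0.16, 1.93], [-2.52, 2.52]. Speed limits (rad/s): [1.89, 1.89, 2.39, 2.39, 3.01, 3.01, 3.01].

## Interface

Orientations are given as a rotation vector (axis times angle).
In Python, from cell import monitor, imaging, bot gives the robot as it stands.
- The arm moves only by the tool servo_tool, never from a script. Its argument "moves" is a list that holds one entry, the list of rows, each a list of 7 numbers: the turn, a rotation vector about the tool's x, y, z in rad, then the shift along the tool's x, y, z in m, then the opening in per cent of the stroke, from 0 (shut) to 100 (fully open). A call has 1 to 10 rows; each row shifts and turns the commanded pose from where the row before left it, along the tool's axes as they then stand; what a row does not reach is not made up. A row lasts 1/10 s, in which the tool goes at most 50 mm and 8.59 degrees, less where a joint would pass 70% of its speed; a pose out of reach is approached as far as the arm can. A call with a gripper value outside its range is refused whole. The fingers move at their own pace and stop on an object; "newtons" is the grip in N (left out, the last holds). Time passes only in rows, so rows that do not move let the fingers close. It gives the time, the measured TCP pose, the force and the opening at its end, in the units of the state.
- monitor.sense(): the state, without advancing time (a new reading comes with each control period).
- imaging.capture(name): name is "side" or "top" or "wrist"; returns the picture (384x512x3 uint8, blue, green, red); there is no depth.
- imaging.camera_model(name): a dict with "camera_matrix" (3x3 intrinsics, pixels), "cam_to_world" (4x4, takes a point from camera to world coordinates); the wrist camera has in their place "mount" (4x4, takes a point from camera to tool coordinates, whose origin is the TCP and whose axes are the flange's). Camera axes: x right, y down, z forward; pixel columns grow to the right and rows downward; lengths in m; the calibration is good to about 2 mm. A picture is of the moment at which its call begins: read the wrist's pose just before it. camera_model takes no time and is no camera call.
- bot.hand_in(): hands the job in, once; it reports no verdict.
The state is a dict: "clock": time; "joint_positions": joint angles; "joint_velocities": joint speeds; "effort": joint torques, N m; "tcp_pos": TCP position; "tcp_rot": TCP orientation; "ft_force": force on the tool from outside, world axes, zero at the start; "ft_torque": the same for the moment, N m; "gripper_width": opening from 0.0 (shut) to 1.0 (fully open).
Only numpy, scipy, OpenCV 4.12 (cv2) and the standard library are available. Lean on these libraries where they do the work, as an engineer would, in place of code of your own. Each camera call takes 0.05 s, during which the arm holds its last target.

## Task

Prepare the next furnace run on the programme selector: slide the guard clear of the finger wheel, roll the wheel until the numeral 5 stands centred in the small window, then slide the guard fully back over the wheel. Leave the jar, the crucible and the screwdriver where they are.

Things in the scene. Friction and masses are not known exactly. Their poses are not given: they have to be found in the camera images.
- selector: Programme selector, a pale case 180 x 230 mm, fixed to the bench. Origin: centre of its underside; x points from the operator's (robot's) side to the back, y to the operator's left, z up. Flat deck at 96 mm height. On it a dark bezel (x +-60, y 40 to 110, top at 116 mm) with the window; the finger wheel at y = 0 in a slot (x +-54, y +-19 mm); bare deck at y -115 to -19 mm, where the guard parks.
- window (a point): Centre of the window in the bezel's top face: an open hole 40 mm in the selector's x by 32 mm in y. Under it a white drum, radius 46 mm, with black numerals 1 to 6, 26 mm high, 60 degrees (48 mm) apart, upright for someone on the operator's side (top of numeral to selector +x).
- wheel_axis (a point): Centre of the grey finger wheel, one piece with the drum; axis along selector y, 64 mm above the bench. Six radial vanes 60 degrees apart, 6 mm thick, 30 mm wide (y +-15), tips at 58 mm radius; hub radius 26 mm. Upright, one reaches 122 mm height. Push along selector x with a fingertip about 6 mm above the deck, on a vane within 35 degrees of upright at first (lower ones wedge), to 40 past it.
- drum (a joint): Angle of drum and wheel, rad. 0 = numeral 1 centred in the window, each 1.047 more brings the next; 5 is at 4.189. Stops at 0 and 5.236 (numeral 6). Grows as the wheel's top moves to selector +x (away from the operator). When a numeral is centred, one vane stands straight up. No clicks; friction 0.07 N m (about 1.5 N at a vane) keeps it where it is left.
- guard (a joint): Sliding guard, m. 0 = fully closed over the wheel; grows as it slides to selector -y; 0.075 = its stop, parked on the bare deck. The wheel is clear from about 0.045. Friction 2 N holds it anywhere. A grey tunnel 136 mm (x) by 56 mm (y), top face at 130 mm height, open at its y ends, with a fin on top.
- fin_top (a point): Top middle of the upright fin on the guard, moving with it (at selector y = minus the guard's joint value): 60 mm along selector x, 10 mm thick in y, from 130 to 156 mm height. Pushed either way along y it slides the guard.
- jar: Bystander: amber jar, 54 mm wide, 70 mm high, loose; origin at centre of its underside.
- crucible: Bystander: white ceramic crucible, 44 mm wide, 36 mm high, loose; origin at centre of its underside.
- driver: Bystander: screwdriver, 160 mm long, lying loose on the bench along its x; origin at the middle of its underside.

How it is judged:
On the way, in this order (a step that is already met when the one before it is completed fails the run):
1. the guard is slid clear of the finger wheel (at least 40 mm) (value of joint guard above 0.04 m), for 0.1 s.
2. with the guard still clear, the drum is turned until numeral 5 stands centred in the window (value of joint drum between 4.0688 and 4.3088 rad and value of joint guard above 0.04 m), for 0.3 s.
At the end, for the whole second after the job is handed in: Numeral 5 stands whole and centred in the window (drum within 0.12 rad, 5.5 mm at the numeral, of 4.189) and the guard is fully closed over the wheel (within 6 mm of its stop), both at rest (value of joint drum between 4.0688 and 4.3088 rad and value of joint guard below 0.006 m and velocity of joint drum between -0.03 and 0.03 rad/s and velocity of joint guard between -0.01 and 0.01 m/s); the robot touches nothing.
It fails at once if a bystander (jar, crucible, screwdriver) is moved more than 30 mm (distance of any of jar, crucible, driver from where it was at the start of the episode above 0.03 m).
It also fails if it takes over 58 s, if anything falls off the work surface, if the arm or the gripper's body presses on something with over 40 N, if the wrist force passes 120 N, or if a joint passes its speed limit or range.

## Working session

There is one attempt and no reset: what is moved stays moved. The work goes in short steps, Python scripts to look and compute and a tool call to move; the robot and the scene stay as the last step left them, time stands still between calls to the robot, and variables do not carry over. Pictures are saved under pics/ and viewed, and the job is handed in when it is done.

Besides the shell and the picture viewer there is one more tool, called after "Request:" as name(argument=value, ...), one argument or row to a line, values as JSON. servo_tool: Moves the arm, as the interface text tells. Its arguments: {"type":"object","properties":{"moves":{"type":"array","items":{"type":"array","items":{"type":"array","items":{"type":"number"}}}},"newtons":{"type":"number"}},"required":["moves"]}

```bash
ls; mkdir -p pics
python3 - <<'E'
from cell import monitor, imaging, bot
import cv2,numpy as np
np.set_printoptions(precision=4,suppress=True)
s=monitor.sense();print(s)
for n in("side","top","wrist"):
    cv2.imwrite(f"pics/a_{n}.png",imaging.capture(n)); print(n,imaging.camera_model(n))
E
```

```text
pics
{'clock': 0.0, 'joint_positions': array([ 1.1588,  0.522 , -0.0363,  1.6   ,  0.0212,  1.0211, -0.1128]), 'joint_velocities': array([-0.0007, -0.0005,  0.0028,  0.0002,  0.0006,  0.    ,  0.0014]), 'effort': array([  0.0005, -92.7118,   1.9804, -36.9943,   0.0181,   0.0079,
         0.    ]), 'tcp_pos': array([ 0.2094, -0.5885,  0.2307]), 'tcp_rot': array([-3.0947, -0.5341,  0.0004]), 'ft_force': array([ 0.3948,  0.2217, -0.5697]), 'ft_torque': array([ 0.0128, -0.04  , -0.0101]), 'gripper_width': 1.000550381635974}
side {'camera_matrix': array([[461.2569,   0.    , 247.1122],
       [  0.    , 461.2569, 190.731 ],
       [  0.    ,   0.    ,   1.    ]]), 'cam_to_world': array([[ 0.9936, -0.056 ,  0.0977,  0.5125],
       [-0.1125, -0.5338,  0.8381, -0.7293],
       [ 0.0052, -0.8437, -0.5368,  0.6033],
       [ 0.    ,  0.    ,  0.    ,  1.    ]])}
top {'camera_matrix': array([[375.946 ,   0.    , 255.7977],
       [  0.    , 375.946 , 188.4377],
       [  0.    ,   0.    ,   1.    ]]), 'cam_to_world': array([[-0.0144, -0.9939,  0.1094,  0.4988],
       [-0.9998,  0.013 , -0.0135,  0.0359],
       [ 0.012 , -0.1096, -0.9939,  0.9843],
       [ 0.    ,  0.    ,  0.    ,  1.    ]])}
wrist {'camera_matrix': array([[310.5883,   0.    , 255.1849],
       [  0.    , 310.5883, 191.9824],
       [  0.    ,   0.    ,   1.    ]]), 'mount': array([[-0.0002, -0.9589, -0.2837,  0.0727],
       [ 1.    , -0.0002,  0.    ,  0.0006],
       [-0.0001, -0.2837,  0.9589, -0.1425],
       [ 0.    ,  0.    ,  0.    ,  1.    ]])}
```

View pics/a_side.png

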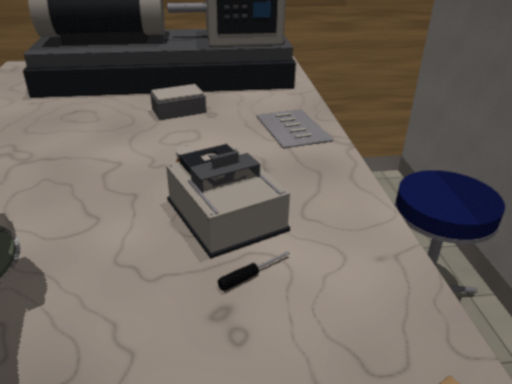

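View pics/a_top.png

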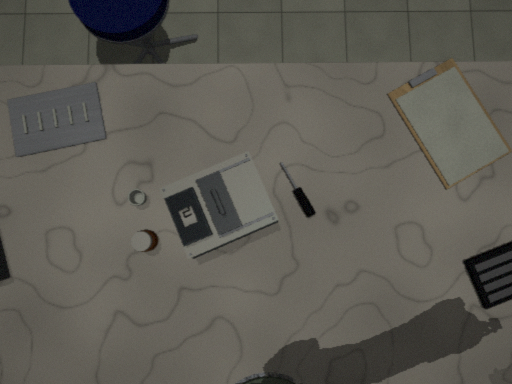

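View pics/a_wrist.png

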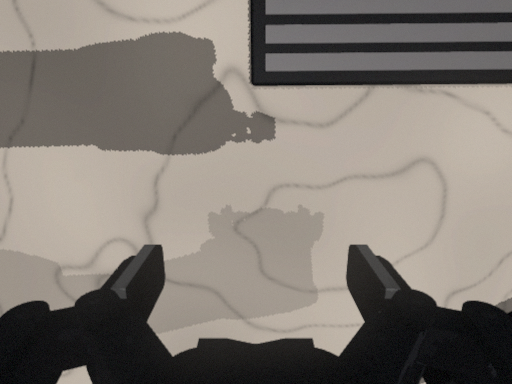

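The top view shows the selector around (220,205), with the bezel on the left and the guard in the middle. The screwdriver is at (297,192), the jar at (144,240) and the crucible at (138,198). I'll enlarge the selector.

Run:
```python
import cv2,numpy as np
a=cv2.imread("pics/a_top.png")[140:270,120:325]; 
cv2.imwrite("pics/b_top.png",cv2.resize(a,None,fx=3.9,fy=3.9,interpolation=cv2.INTER_CUBIC))
a=cv2.imread("pics/a_side.png")[130:300,150:310]
cv2.imwrite("pics/b_side.png",cv2.resize(a,None,fx=3.5,fy=3.5,interpolation=cv2.INTER_CUBIC))
```

```text
(no output)
```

View pics/b_top.png

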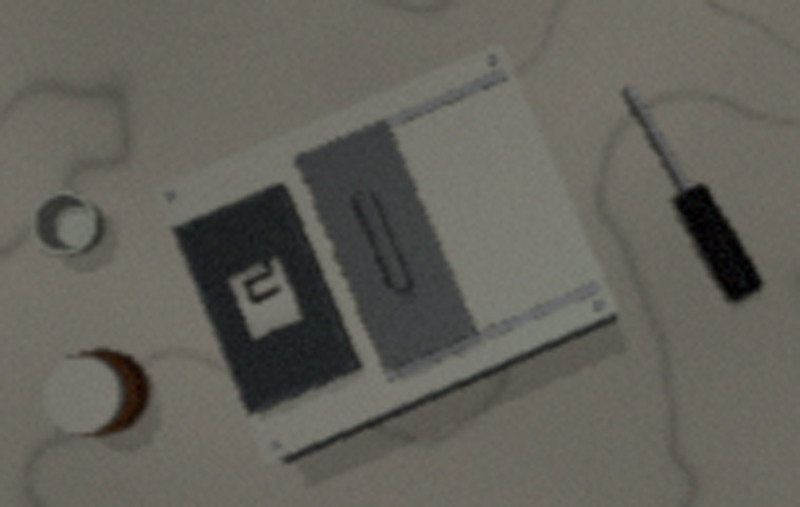

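View pics/b_side.png

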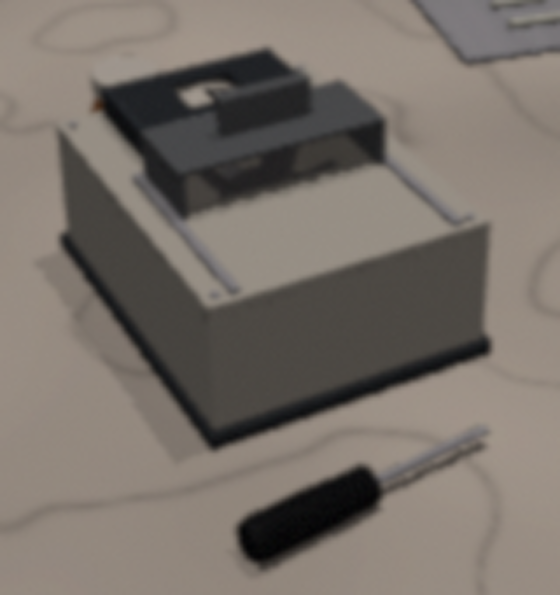

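The numeral in the window sits off-centre towards +x and looks cut off. I'll work out the selector frame from the bezel, guard and screw corners.

```bash
cat > h.py <<'E'
import cv2,numpy as np
from scipy.spatial.transform import Rotation as R
from cell import monitor, imaging, bot
np.set_printoptions(precision=4,suppress=True)
def cam(n,s=None):
    m=imaging.camera_model(n)
    if n=="wrist":
        T=np.eye(4);T[:3,:3]=R.from_rotvec(s['tcp_rot']).as_matrix();T[:3,3]=s['tcp_pos']
        return m['camera_matrix'],T@m['mount']
    return m['camera_matrix'],m['cam_to_world']
def ray(c,uv,z):
    K,T=c; uv=np.atleast_2d(uv).astype(float)
    d=np.c_[(uv-K[:2,2])/[K[0,0],K[1,1]],np.ones(len(uv))]@T[:3,:3].T
    o=T[:3,3]; return o+d*((z-o[2])/d[:,2:3])
def proj(c,P):
    K,T=c;p=(np.atleast_2d(P)-T[:3,3])@T[:3,:3];p=p@K.T;return p[:,:2]/p[:,2:]
E
python3 - <<'E'
from h import *
c=cam("top"); im=cv2.imread("pics/a_top.png"); g=im.max(2)
# zoom pixel -> full: u=120+x/3.9
f=lambda L:np.array(L)/3.9+[120,140]-0.37
def show(n,L,z):
    P=ray(c,f(L),z); print(n); print(P[:,:2], "mean",P.mean(0)); print("sides",np.linalg.norm(P-np.roll(P,-1,0),axis=1)); return P
# bezel by mask
m=((g<52)*255).astype(np.uint8); m[:,:155]=0;m[:,275:]=0;m[:175]=0;m[252:]=0
cs,_=cv2.findContours(m,cv2.RETR_EXTERNAL,cv2.CHAIN_APPROX_NONE)
k=max(cs,key=cv2.contourArea);r=cv2.minAreaRect(k);b=cv2.boxPoints(r);print(r)
P=ray(c,b,.116);print(P,P.mean(0),np.linalg.norm(P-np.roll(P,-1,0),axis=1))
show("bezel hand",[[174,228],[283,184],[361,366],[250,411]],.116)
show("guard",[[296,155],[388,122],[478,333],[389,378]],.130)
show("deck corners",[[163,187],[500,48],[617,313],[283,458]],.096)
show("window",[[227,278],[281,258],[302,321],[249,341]],.116)
show("screws",[[170,196],[492,60],[599,305],[277,446]],.096)
E
```

```text
((188.05918884277344, 216.1420135498047), (51.23077392578125, 30.307693481445312), 67.38013458251953)
[[0.5742 0.236  0.116 ]
 [0.6005 0.1716 0.116 ]
 [0.4909 0.1261 0.116 ]
 [0.4654 0.1899 0.116 ]] [0.5327 0.1809 0.116 ] [0.0695 0.1187 0.0686 0.1182]
bezel hand
[[0.5747 0.2359]
 [0.6001 0.1716]
 [0.492  0.1254]
 [0.4668 0.1903]] mean [0.5334 0.1808 0.116 ]
sides [0.0692 0.1176 0.0696 0.1172]
guard
[[0.6155 0.1619]
 [0.6344 0.1079]
 [0.5101 0.0562]
 [0.485  0.1079]] mean [0.5613 0.1085 0.13  ]
sides [0.0572 0.1347 0.0574 0.1413]
deck corners
[[ 0.6016  0.2475]
 [ 0.6851  0.0417]
 [ 0.5214 -0.0271]
 [ 0.438   0.174 ]] mean [0.5615 0.109  0.096 ]
sides [0.2221 0.1776 0.2177 0.1793]
window
[[0.5447 0.2044]
 [0.5561 0.1726]
 [0.5188 0.1601]
 [0.5075 0.1912]] mean [0.5318 0.182  0.116 ]
sides [0.0337 0.0394 0.033  0.0395]
screws
[[ 0.596   0.2432]
 [ 0.6776  0.0467]
 [ 0.5263 -0.0163]
 [ 0.4451  0.1776]] mean [0.5613 0.1128 0.096 ]
sides [0.2128 0.1639 0.2102 0.1645]
```

The measured sizes agree with the given ones: bezel 119x69 mm and window 39x33 mm. I'll set the selector frame and plan the first move.

```bash
cat >> h.py <<'E'
YAW=np.radians(22.6); O=np.array([.5618,.1110,0])
S=np.array([[np.cos(YAW),-np.sin(YAW),0],[np.sin(YAW),np.cos(YAW),0],[0,0,1]])
def w(p): return O+S@np.array(p,float)
def sel(P): return (np.atleast_2d(P)-O)@S
def plan(*pts):
    s=monitor.sense(); Rt=R.from_rotvec(s['tcp_rot']).as_matrix()
    Rd=S@np.diag([1,-1,-1.])
    print("t",s['clock'],"tcp sel",sel(s['tcp_pos'])[0],"F sel",s['ft_force']@S,"grip",s['gripper_width'])
    print("turn tool",R.from_matrix(Rt.T@Rd).as_rotvec())
    for p in pts:
        print(p,"shift now-axes",Rt.T@(w(p)-s['tcp_pos']),"aligned",Rd.T@(w(p)-s['tcp_pos']))
E
python3 -c "
from h import *
plan([0,.03,.23],[0,.03,.142])"
```

```text
t 0.15 tcp sel [-0.5942 -0.5105  0.2309] F sel [-0.9881  0.244   0.5036] grip 0.9982556699315012
turn tool [-0.0008  0.     -0.0527]
[0, 0.03, 0.23] shift now-axes [ 0.565  -0.571   0.0013] aligned [ 0.5942 -0.5405  0.0009]
[0, 0.03, 0.142] shift now-axes [ 0.565  -0.5709  0.0893] aligned [ 0.5942 -0.5405  0.0889]
```

Request:
servo_tool(
  moves=[
    [[0, 0, -0.0527, 0, 0, 0, 0], [0, 0, 0, 0.03, -0.027, 0, 0], [0, 0, 0, 0.03, -0.027, 0, 0], [0, 0, 0, 0.03, -0.027, 0, 0], [0, 0, 0, 0.03, -0.027, 0, 0], [0, 0, 0, 0.03, -0.027, 0, 0], [0, 0, 0, 0.03, -0.027, 0, 0], [0, 0, 0, 0.03, -0.027, 0, 0], [0, 0, 0, 0.03, -0.027, 0, 0], [0, 0, 0, 0.03, -0.027, 0, 0]],
  ],
  newtons=30,
)

```text
clock: 1.15
tcp_pos: [0.3657, -0.2592, 0.2313]
tcp_rot: [3.081, 0.615, -0.0]
ft_force: [2.0, -0.4, -0.0]
gripper_width: 0.002
```

Request:
servo_tool(
  moves=[
    [[0, 0, 0, 0.03, -0.027, 0, 0], [0, 0, 0, 0.03, -0.027, 0, 0], [0, 0, 0, 0.03, -0.027, 0, 0], [0, 0, 0, 0.03, -0.027, 0, 0], [0, 0, 0, 0.03, -0.027, 0, 0], [0, 0, 0, 0.03, -0.027, 0, 0], [0, 0, 0, 0.03, -0.027, 0, 0], [0, 0, 0, 0.03, -0.027, 0, 0], [0, 0, 0, 0.03, -0.027, 0, 0], [0, 0, 0, 0.03, -0.027, 0, 0]],
  ],
)

```text
clock: 2.15
tcp_pos: [0.539, 0.1053, 0.2312]
tcp_rot: [3.081, 0.615, -0.0]
ft_force: [1.1, -0.3, 0.1]
gripper_width: -0.0
```

```bash
python3 -c "
from h import *
plan([0,.03,.23],[0,.03,.142])
s=monitor.sense();im=imaging.capture('wrist');cv2.imwrite('pics/c_wrist.png',im)
c=cam('wrist',s)
for p in ([0,0,.156],[0,.075,.116],[0,.03,.142]): print(p,proj(c,w(p)))
"
```

```text
t 2.15 tcp sel [-0.0233  0.0035  0.2312] F sel [ 0.8647 -0.7346  0.1314] grip -0.0003360295774768953
turn tool [ 0.0001  0.0002 -0.0001]
[0, 0.03, 0.23] shift now-axes [ 0.0233 -0.0265  0.0012] aligned [ 0.0233 -0.0265  0.0012]
[0, 0.03, 0.142] shift now-axes [ 0.0233 -0.0265  0.0892] aligned [ 0.0233 -0.0265  0.0892]
[0, 0, 0.156] [[259.2307 171.9606]]
[0, 0.075, 0.116] [[169.4213 161.4239]]
[0, 0.03, 0.142] [[219.5492 167.8852]]
```

View pics/c_wrist.png

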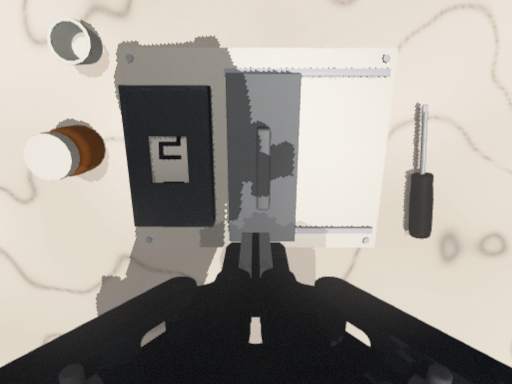

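The wrist view shows everything aligned: window at about (169,160) as predicted, and fin at (263,168) against a predicted 259, so the guard may be about 3 mm open or the calibration is off. I'll zoom in on the window.

```bash
python3 -c "
import cv2
a=cv2.imread('pics/c_wrist.png')[120:200,130:320];cv2.imwrite('pics/d.png',cv2.resize(a,None,fx=4.2,fy=4.2,interpolation=cv2.INTER_CUBIC))"
```

```text
(no output)
```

View pics/d.png

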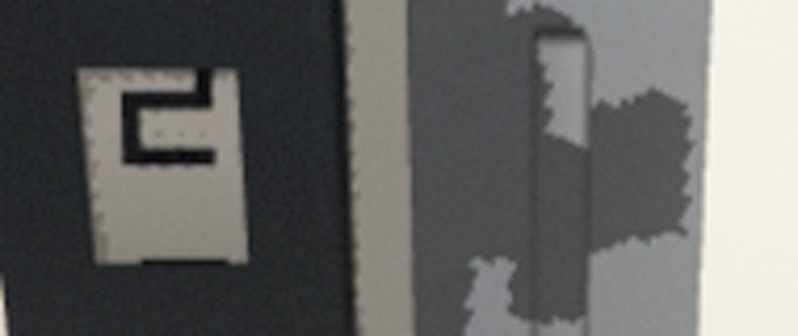

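The window shows the lower part of a "2" shifted to +x, with the top of the 3 just appearing at the operator's edge. The drum is therefore somewhat past 1.047. I'll compute the angle.

```bash
cat >> h.py <<'E'
def drumang(c,uv):
    # angle (rad, + toward selector +x) of a pixel on the drum surface r=46, axis z=64
    K,T=c; d=S.T@(T[:3,:3]@np.array([(uv[0]-K[0,2])/K[0,0],(uv[1]-K[1,2])/K[1,1],1.])); o=S.T@(T[:3,3]-O)
    o=o[[0,2]]-[0,.064]; e=d[[0,2]]
    t=np.roots([e@e,2*o@e,o@o-.046**2]); t=t.real.min(); p=o+t*e
    return np.arctan2(p[0],p[1])
E
python3 -c "
from h import *
s=monitor.sense();c=cam('wrist',s)
z=lambda x,y:np.array([130+x/4.2-.4,120+y/4.2-.4])
print('window bounds',sel(ray(c,[z(80,68),z(250,264)],.116)))
for n,y in (('2 bottom edge',164),('mid bar c',100),('3 top',260)): 
  a=drumang(c,z(165,y)); print(n,a,np.degrees(a))
"
```

```text
window bounds [[ 0.0252  0.0966  0.116 ]
 [-0.0143  0.0655  0.116 ]]
2 bottom edge 0.11120813979695479 6.371757057866358
mid bar c 0.39580905727588106 22.678188474959853
3 top -0.35165310080181184 -20.148238528632323
```

The arm was still settling when that picture was taken. I'll capture again at rest.

```bash
python3 -c "
from h import *
imaging.capture('wrist')
plan([0,.03,.142])
s=monitor.sense();im=imaging.capture('wrist');c=cam('wrist',s)
s2=monitor.sense();print(sel(s2['tcp_pos']))
uv=proj(c,[w([0,.075,.116]),w([0,0,.156])]);print(uv)
x0,y0=80,110;a=im[y0:y0+140,x0:x0+190]
cv2.imwrite('pics/e.png',cv2.resize(a,None,fx=4.2,fy=4.2,interpolation=cv2.INTER_CUBIC));np.save('e.npy',[s['tcp_pos'],s['tcp_rot']])
"
```

```text
t 2.25 tcp sel [-0.0214  0.0069  0.2309] F sel [-0.9183 -0.6086 -0.1285] grip -0.0010750673627514854
turn tool [-0.0023 -0.0011  0.0055]
[0, 0.03, 0.142] shift now-axes [ 0.0214 -0.0228  0.089 ] aligned [ 0.0214 -0.0231  0.0889]
[[-0.0231  0.0046  0.2308]]
[[174.0037 163.3915]
 [264.3056 174.8016]]
```

View pics/e.png

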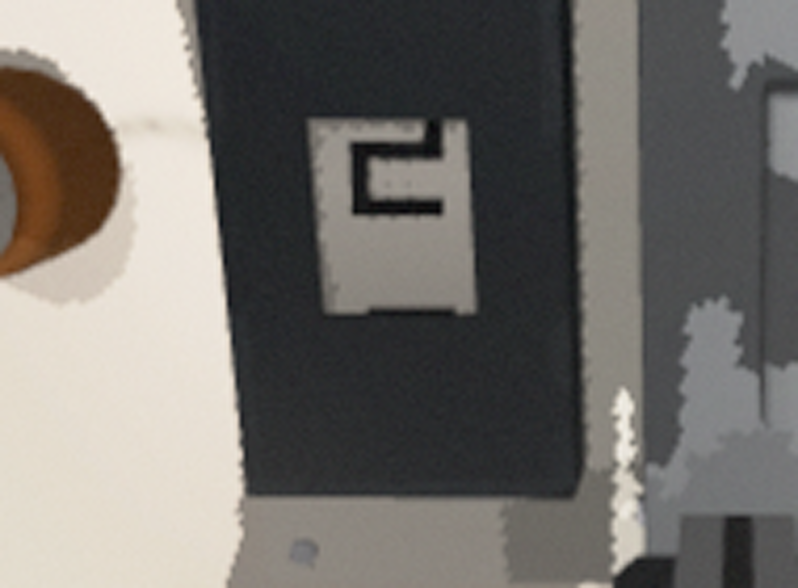

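```bash
python3 -c "
from h import *
p,r=np.load('e.npy');c=cam('wrist',dict(tcp_pos=p,tcp_rot=r))
z=lambda x,y:np.array([80+x/4.2-.4,110+y/4.2-.4])
print('window',sel(ray(c,[z(307,119),z(470,120),z(478,312),z(324,315)],.116)).mean(0))
print('bezel bottom',sel(ray(c,[z(245,496),z(575,496)],.116)))
for n,y in (('2 bottom edge',215),('mid bar c',150),('3 top',308)): 
  a=drumang(c,z(400,y)); print(n,a,np.degrees(a))
"
```

```text
window [0.0015 0.0752 0.116 ]
bezel bottom [[-0.0587  0.1113  0.116 ]
 [-0.0582  0.0409  0.116 ]]
2 bottom edge 0.02346415546174624 1.3443970777968988
mid bar c 0.31063063136025826 17.797824164426913
3 top -0.44462920074434337 -25.475376650925917
```

```bash
sed -i 's/^YAW=.*/&/; s/O=np.array(\[.5618,.1110,0\])/O=np.array([.5632,.1116,0])/' h.py; python3 -c "
from h import *
plan([0,.03,.142],[0,-.05,.142])"
```

```text
t 2.3 tcp sel [-0.0247  0.0046  0.2308] F sel [-0.6215 -0.5237 -0.3536] grip -0.00011586019689611038
turn tool [-0.0011  0.0003  0.0035]
[0, 0.03, 0.142] shift now-axes [ 0.0248 -0.0252  0.0888] aligned [ 0.0247 -0.0254  0.0888]
[0, -0.05, 0.142] shift now-axes [0.0245 0.0548 0.0887] aligned [0.0247 0.0546 0.0888]
```

Request:
servo_tool(
  moves=[
    [[0, 0, 0, 0.0125, -0.0127, 0, 0], [0, 0, 0, 0.0125, -0.0127, 0, 0], [0, 0, 0, 0, 0, 0.02, 0], [0, 0, 0, 0, 0, 0.03, 0], [0, 0, 0, 0, 0, 0.025, 0], [0, 0, 0, 0, 0, 0.013, 0], [0, 0, 0, 0, 0, 0, 0]],
  ],
)

```text
clock: 3.0
tcp_pos: [0.5513, 0.137, 0.1421]
tcp_rot: [3.081, 0.616, -0.004]
ft_force: [0.3, 0.6, 0.2]
gripper_width: -0.002
```

```bash
python3 -c "
from h import *
plan([0,-.05,.142])
im=imaging.capture('wrist');cv2.imwrite('pics/f.png',im)"
```

```text
t 3.0 tcp sel [-0.0012  0.028   0.1421] F sel [0.4868 0.4547 0.1709] grip -0.0024461306260453526
turn tool [-0.0004  0.0023  0.0001]
[0, -0.05, 0.142] shift now-axes [0.0012 0.078  0.    ] aligned [0.0012 0.078  0.0001]
```

View pics/f.png

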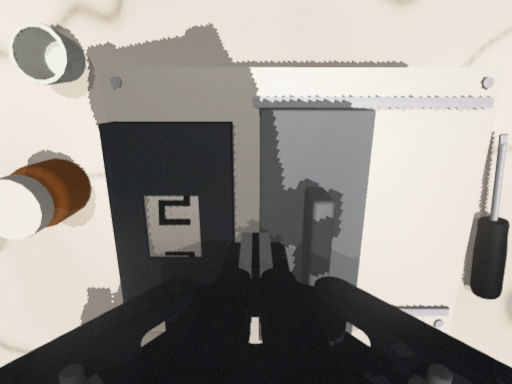

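The finger tip (column 256) stands beside the fin (columns 305–335), on its +y side and clear of it. Now I'll push the guard open.

Request:
servo_tool(
  moves=[
    [[0, 0, 0, 0, 0.01, 0, 0], [0, 0, 0, 0, 0.008, 0, 0], [0, 0, 0, 0, 0.008, 0, 0], [0, 0, 0, 0, 0.008, 0, 0], [0, 0, 0, 0, 0.008, 0, 0], [0, 0, 0, 0, 0.008, 0, 0], [0, 0, 0, 0, 0.008, 0, 0], [0, 0, 0, 0, 0.008, 0, 0], [0, 0, 0, 0, 0.006, 0, 0], [0, 0, 0, 0, 0, 0, 0]],
  ],
)

```text
clock: 4.05
tcp_pos: [0.5798, 0.0692, 0.1431]
tcp_rot: [3.081, 0.614, -0.0]
ft_force: [0.3, 0.6, 0.7]
gripper_width: -0.0
```

```bash
python3 -c "
from h import *
plan([0,-.05,.142])
im=imaging.capture('top');cv2.imwrite('pics/g.png',cv2.resize(im[140:270,120:325],None,fx=3.9,fy=3.9,interpolation=cv2.INTER_CUBIC))"
```

```text
t 4.05 tcp sel [-0.001  -0.0455  0.1431] F sel [0.559  0.4416 0.6623] grip -0.0001535981079317886
turn tool [ 0.0004  0.0004 -0.0012]
[0, -0.05, 0.142] shift now-axes [0.001  0.0045 0.0011] aligned [0.001  0.0045 0.0011]
```

View pics/g.png

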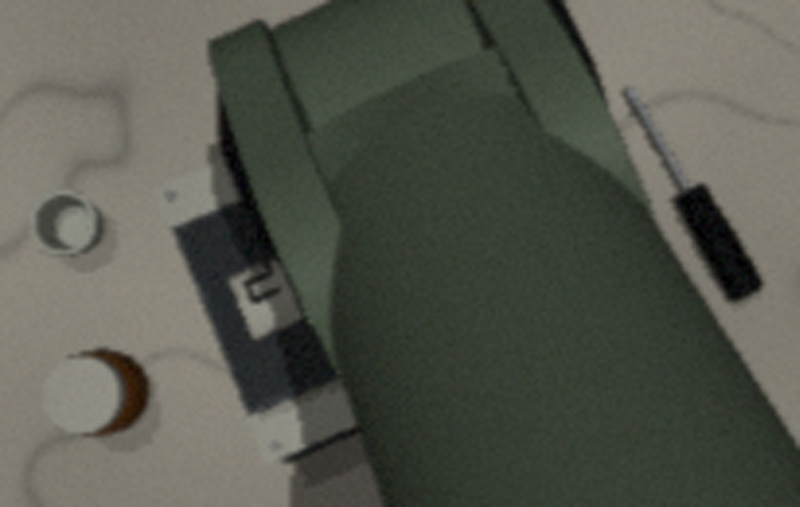

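Request:
servo_tool(
  moves=[
    [[0, 0, 0, 0, 0.004, 0, 0], [0, 0, 0, 0, 0.004, 0, 0], [0, 0, 0, 0, 0, 0, 0]],
  ],
)

```text
clock: 4.4
tcp_pos: [0.5827, 0.0625, 0.1432]
tcp_rot: [3.081, 0.615, -0.0]
ft_force: [0.4, -0.1, -0.1]
gripper_width: 0.005
```

Request:
servo_tool(
  moves=[
    [[0, 0, 0, 0, -0.01, 0, 0], [0, 0, 0, 0, 0, -0.03, 0], [0, 0, 0, -0.02, -0.02, -0.04, 0], [0, 0, 0, -0.02, -0.02, 0, 0], [0, 0, 0, -0.005, 0, 0, 0], [0, 0, 0, 0, 0, 0, 0], [0, 0, 0, 0, 0, 0, 0]],
  ],
)

```text
clock: 5.1
tcp_pos: [0.5222, 0.0918, 0.2131]
tcp_rot: [3.081, 0.615, -0.0]
ft_force: [0.6, -0.1, -0.4]
gripper_width: 0.002
```

```bash
python3 -c "
from h import *
plan([-.03,0,.102])
s=monitor.sense();im=imaging.capture('wrist');cv2.imwrite('pics/i.png',im);c=cam('wrist',s);np.save('i.npy',[s['tcp_pos'],s['tcp_rot']])
print(proj(c,[w([0,.075,.116]),w([0,-.075,.156])]))"
```

```text
t 5.1 tcp sel [-0.0455 -0.0025  0.2131] F sel [ 0.5544 -0.3369 -0.4164] grip 0.0015150627427351119
turn tool [ 0.0001  0.0001 -0.0002]
[-0.03, 0, 0.102] shift now-axes [ 0.0155 -0.0025  0.1111] aligned [ 0.0155 -0.0025  0.1111]
[[152.9757 137.2869]
 [367.2758 144.3727]]
```

View pics/i.png

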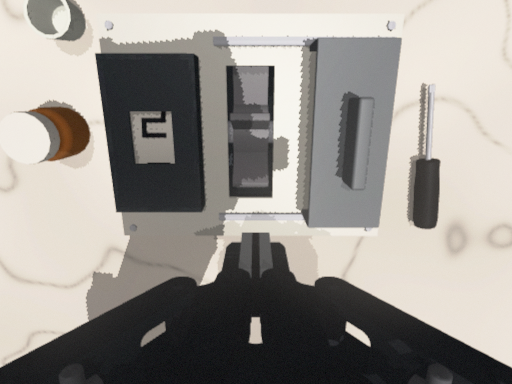

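The guard is parked, with the fin at column 366 against a predicted 367 for 75 mm. The vane top is at row 117, leaning to +x, and the window still shows the 2. I'll lower the fingertip behind that vane.

Request:
servo_tool(
  moves=[
    [[0, 0, 0, 0.0315, -0.0025, 0, 0], [0, 0, 0, 0, 0, 0.035, 0], [0, 0, 0, 0, 0, 0.035, 0], [0, 0, 0, 0, 0, 0.025, 0], [0, 0, 0, 0, 0, 0.016, 0], [0, 0, 0, 0, 0, 0, 0], [0, 0, 0, 0, 0, 0, 0]],
  ],
)

```text
clock: 5.85
tcp_pos: [0.5503, 0.1063, 0.1023]
tcp_rot: [-3.081, -0.615, 0.001]
ft_force: [0.7, -0.3, 0.1]
gripper_width: -0.001
```

```bash
python3 -c "
from h import *
plan([.017,0,.102])
s=monitor.sense();im=imaging.capture('wrist');cv2.imwrite('pics/j.png',im);c=cam('wrist',s)"
```

```text
t 5.85 tcp sel [-0.014   0.0001  0.1023] F sel [ 0.4864 -0.5651  0.1446] grip -0.0007724773086944005
turn tool [-0.0002  0.0005 -0.0002]
[0.017, 0, 0.102] shift now-axes [0.031  0.0001 0.0003] aligned [0.031  0.0001 0.0003]
```

View pics/j.png

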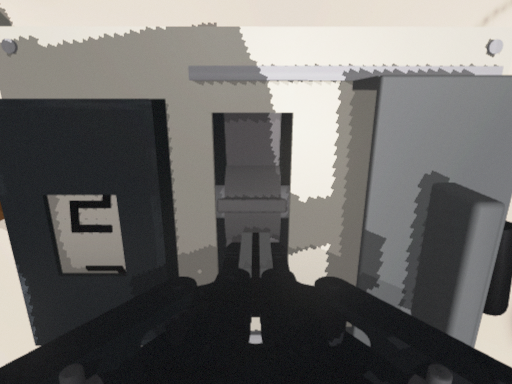

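The fingertip is behind the vane (front edge at rows 200–212, finger tip at 235), and the window can be read from here. Now I'll push.

Request:
servo_tool(
  moves=[
    [[0, 0, 0, 0.006, 0, 0, 0], [0, 0, 0, 0.006, 0, 0, 0], [0, 0, 0, 0.006, 0, 0, 0], [0, 0, 0, 0.006, 0, 0, 0], [0, 0, 0, 0.005, 0, 0, 0], [0, 0, 0, 0, 0, 0, 0], [0, 0, 0, 0, 0, 0, 0]],
  ],
)

```text
clock: 6.6
tcp_pos: [0.5769, 0.1176, 0.1023]
tcp_rot: [-3.08, -0.616, -0.001]
ft_force: [-0.7, -1.1, -0.1]
gripper_width: 0.0
```

```bash
python3 -c "
from h import *
plan([.017,0,.102])
s=monitor.sense();im=imaging.capture('wrist');cv2.imwrite('pics/k.png',im);c=cam('wrist',s);np.save('k.npy',[s['tcp_pos'],s['tcp_rot']])
print(proj(c,w([0,.075,.116])))"
```

```text
t 6.6 tcp sel [0.015  0.0003 0.1023] F sel [-1.0436 -0.7815 -0.1296] grip 0.00035725357924899336
turn tool [-0.0001 -0.0004  0.0001]
[0.017, 0, 0.102] shift now-axes [0.002  0.0003 0.0003] aligned [0.002  0.0003 0.0003]
[[ 97.4515 291.4958]]
```

View pics/k.png

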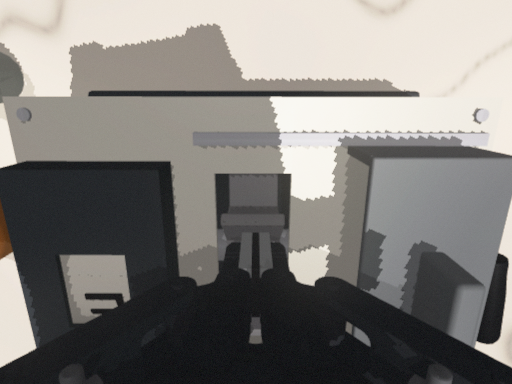

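The vane has moved on and the 3 is now entering the window, with its bars at rows 296 and 311. I'll measure the angle.

```bash
python3 -c "
from h import *
p,r=np.load('k.npy');c=cam('wrist',dict(tcp_pos=p,tcp_rot=r))
im=cv2.imread('pics/k.png',0); print(im[250:325:1,100])
for y in (293,296,311): a=drumang(c,(103,y)); print(y,np.degrees(a))
"
```

```text
[ 40  39  44  43  79 129 153 156 155 153 155 154 152 154 155 155 156 154
 155 153 153 152 152 152 151 140 141 150 152 152 151 150 150 150 152 150
 150 150 150 149 150 149 134  84  27  25  26  29  26  54 117 145 145 145
 144 144 141 142 109  41  26  23  23  59  81  61  33  30  23  30  26  32
  29  28  29]
293 -6.4236161377547285
296 -8.839804627150025
311 -23.753864394088666
```

The drum is at 97.6°, so the vane is at 37.6°, which matches my contact model. Next stroke.

Request:
servo_tool(
  moves=[
    [[0, 0, 0, -0.005, 0, 0, 0], [0, 0, 0, 0, 0, -0.03, 0], [0, 0, 0, -0.01, 0, -0.012, 0], [0, 0, 0, -0.03, 0, 0, 0], [0, 0, 0, -0.014, 0, 0, 0], [0, 0, 0, 0, 0, 0, 0], [0, 0, 0, 0, 0, 0.025, 0], [0, 0, 0, 0, 0, 0.017, 0], [0, 0, 0, 0, 0, 0, 0]],
  ],
)

```text
clock: 7.55
tcp_pos: [0.5213, 0.0946, 0.1006]
tcp_rot: [-3.081, -0.616, 0.004]
ft_force: [0.1, -0.0, 1.3]
gripper_width: -0.001
```

Request:
servo_tool(
  moves=[
    [[0, 0, 0, 0.007, 0, 0, 0], [0, 0, 0, 0.007, 0, 0, 0], [0, 0, 0, 0.007, 0, 0, 0], [0, 0, 0, 0.007, 0, 0, 0], [0, 0, 0, 0.007, 0, 0, 0], [0, 0, 0, 0.007, 0, 0, 0], [0, 0, 0, 0.007, 0, 0, 0], [0, 0, 0, 0.007, 0, 0, 0], [0, 0, 0, 0.005, 0, 0, 0], [0, 0, 0, 0, 0, 0, 0]],
  ],
)

```text
clock: 8.55
tcp_pos: [0.5793, 0.1187, 0.1023]
tcp_rot: [-3.08, -0.616, -0.001]
ft_force: [0.7, 0.0, -0.3]
gripper_width: -0.002
```

```bash
python3 -c "
from h import *
plan([.017,0,.102])
s=monitor.sense();im=imaging.capture('wrist');cv2.imwrite('pics/l.png',im);c=cam('wrist',s);np.save('l.npy',[s['tcp_pos'],s['tcp_rot']])
print(im[250:325:1,100,1])"
```

```text
t 8.55 tcp sel [0.0176 0.0003 0.1023] F sel [ 0.6492 -0.2306 -0.3421] grip -0.0024156325737697115
turn tool [-0.0002 -0.0008  0.0001]
[0.017, 0, 0.102] shift now-axes [-0.0006  0.0003  0.0003] aligned [-0.0006  0.0003  0.0003]
[ 41  40  43  43  42  39  44  43  42  58 122 154 155 154 155 154 155 154
 152 154 154 154 154 152 150 151 153 152 153 153 151 150 152 151 149 150
 150 148 150 149 150 149 149 148 148 152 148 149 146 144 146 146 147 147
 144 144 144 145 143 143 144 104  25  25  28  31  34  28  33  29  34  32
  29  28  31]
```

View pics/l.png

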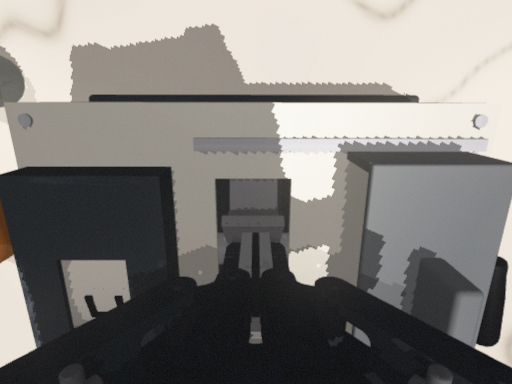

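The two uprights of the 4 are entering the window (tops near row 295), so the drum is near 160° as planned. Same stroke again.

Request:
servo_tool(
  moves=[
    [[0, 0, 0, -0.005, 0, 0, 0], [0, 0, 0, 0, 0, -0.03, 0], [0, 0, 0, -0.01, 0, -0.012, 0], [0, 0, 0, -0.03, 0, 0, 0], [0, 0, 0, -0.016, 0, 0, 0], [0, 0, 0, 0, 0, 0, 0], [0, 0, 0, 0, 0, 0.025, 0], [0, 0, 0, 0, 0, 0.017, 0], [0, 0, 0, 0, 0, 0, 0]],
  ],
)

```text
clock: 9.5
tcp_pos: [0.5213, 0.0946, 0.1007]
tcp_rot: [-3.081, -0.616, 0.004]
ft_force: [0.3, -0.9, 0.6]
gripper_width: -0.0
```

Request:
servo_tool(
  moves=[
    [[0, 0, 0, 0.007, 0, 0, 0], [0, 0, 0, 0.007, 0, 0, 0], [0, 0, 0, 0.007, 0, 0, 0], [0, 0, 0, 0.007, 0, 0, 0], [0, 0, 0, 0.007, 0, 0, 0], [0, 0, 0, 0.007, 0, 0, 0], [0, 0, 0, 0.007, 0, 0, 0], [0, 0, 0, 0.007, 0, 0, 0], [0, 0, 0, 0.005, 0, 0, 0], [0, 0, 0, 0, 0, 0, 0]],
  ],
)

```text
clock: 10.5
tcp_pos: [0.5793, 0.1187, 0.1023]
tcp_rot: [-3.08, -0.616, -0.001]
ft_force: [-0.0, -0.7, -0.1]
gripper_width: -0.002
```

```bash
python3 -c "
from h import *
plan([.017,0,.102])
s=monitor.sense();im=imaging.capture('wrist');cv2.imwrite('pics/m.png',im);c=cam('wrist',s)
print(im[250:325:1,100,1])
for y in (293,296): print(np.degrees(drumang(c,(103,y))))"
```

```text
t 10.5 tcp sel [0.0176 0.0003 0.1023] F sel [-0.2931 -0.6894 -0.1257] grip -0.002046374436340447
turn tool [-0.0002 -0.0009  0.0002]
[0.017, 0, 0.102] shift now-axes [-0.0006  0.0003  0.0003] aligned [-0.0006  0.0003  0.0003]
[ 44  44  44  42  43  45  44  43  45  58 123 152 151 154 154 152 155 154
 152 152 155 153 152 150 151 151 152 150 153 153 152 152 138 129 140 152
 151 151 149 147 150 148 147 148 150 108  26  31  28  29  31  62 123 146
 147 145 146 143 142 141 143 105  27  26  27  32  33  32  31  29  32  31
  32  31  31]
-2.931048107445432
-5.216280803648123
```

View pics/m.png

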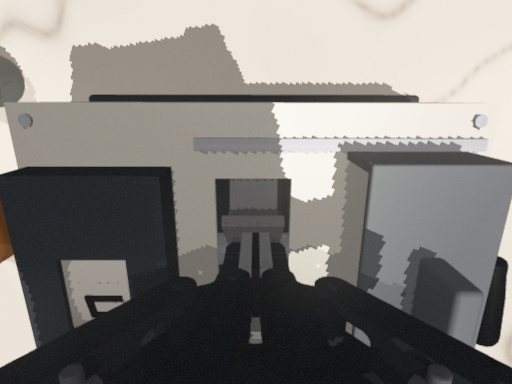

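The top bar of the 5 is at row 295.5, so the drum is at about 219°. The last stroke covers the remaining 21°. I'll stop slightly short and look.

Request:
servo_tool(
  moves=[
    [[0, 0, 0, -0.005, 0, 0, 0], [0, 0, 0, 0, 0, -0.03, 0], [0, 0, 0, -0.01, 0, -0.012, 0], [0, 0, 0, -0.03, 0, 0, 0], [0, 0, 0, -0.016, 0, 0, 0], [0, 0, 0, 0, 0, 0, 0], [0, 0, 0, 0, 0, 0.025, 0], [0, 0, 0, 0, 0, 0.017, 0], [0, 0, 0, 0, 0, 0, 0]],
  ],
)

```text
clock: 11.45
tcp_pos: [0.5213, 0.0946, 0.1007]
tcp_rot: [-3.081, -0.616, 0.004]
ft_force: [-0.0, -0.3, 0.4]
gripper_width: 0.002
```

Request:
servo_tool(
  moves=[
    [[0, 0, 0, 0.006, 0, 0, 0], [0, 0, 0, 0.006, 0, 0, 0], [0, 0, 0, 0.005, 0, 0, 0], [0, 0, 0, 0.004, 0, 0, 0], [0, 0, 0, 0.003, 0, 0, 0], [0, 0, 0, 0.003, 0, 0, 0], [0, 0, 0, 0, 0, 0, 0], [0, 0, 0, 0, 0, 0, 0]],
  ],
)

```text
clock: 12.25
tcp_pos: [0.5473, 0.1052, 0.1023]
tcp_rot: [-3.081, -0.616, -0.0]
ft_force: [0.1, 0.7, -0.9]
gripper_width: 0.001
```

```bash
python3 -c "
from h import *
plan([-.014,0,.102])
s=monitor.sense();im=imaging.capture('wrist');cv2.imwrite('pics/n.png',im);np.save('n.npy',[s['tcp_pos'],s['tcp_rot']])"
```

```text
t 12.25 tcp sel [-0.0172  0.0002  0.1023] F sel [ 0.3871  0.643  -0.8603] grip 0.0013067115048644852
turn tool [-0.0001 -0.0002  0.    ]
[-0.014, 0, 0.102] shift now-axes [0.0032 0.0002 0.0003] aligned [0.0032 0.0002 0.0003]
```

View pics/n.png

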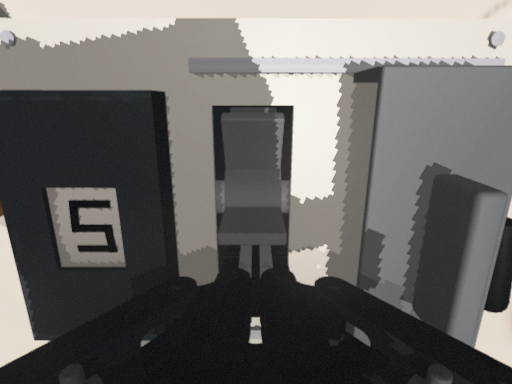

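The 5 is in the window and nearly centred: numeral rows about 199–252, window rows 187–268.

```bash
python3 -c "
from h import *
p,r=np.load('n.npy');c=cam('wrist',dict(tcp_pos=p,tcp_rot=r))
im=cv2.imread('pics/n.png',0); print(im[180:275,100])
def edges():
  col=im[180:275,95:108].mean(1); b=(col>95).astype(int); return [180+i+(95-col[i])/(col[i+1]-col[i]) for i in np.flatnonzero(np.diff(b))]
e=edges();print(e)
for y in e: print(y,np.degrees(drumang(c,(98,y))), sel(ray(c,(90,y),.116))[0])
"
```

```text
[ 36  34  34  35  37  36  36  72 126 146 148 146 145 147 146 145 147 149
 146 133  81  22  20  21  23  17  22  51  95 114 133 147 145 145 146 144
 144 144 146 145 143 143 146 144 104  19  23  23  20  18  22  59 115 142
 140 142 139 140 141 139 141 140 139 138 123  78  26  20  24  24  25  55
 109 132 133 133 135 132 131 131 131 125 122 115 107 102  86  51  33  31
  38  37  35  42  40]
[np.float64(187.60565723793678), np.float64(199.6372980910426), np.float64(207.7448559670782), np.float64(224.06120527306967), np.float64(232.10763888888889), np.float64(244.573402417962), np.float64(251.71820809248555), np.float64(265.5158371040724)]
187.60565723793678 21.447910462642565 [0.0194 0.0707 0.116 ]
199.6372980910426 14.531504746468311 [0.014  0.0715 0.116 ]
207.7448559670782 9.845011131424897 [0.0102 0.0721 0.116 ]
224.06120527306967 0.0490016148083421 [0.0025 0.0733 0.116 ]
232.10763888888889 -5.1320014095928945 [-0.0014  0.0738  0.116 ]
244.573402417962 -14.018465663413876 [-0.0075  0.0748  0.116 ]
251.71820809248555 -19.898916344593303 [-0.0111  0.0753  0.116 ]
265.5158371040724 -35.09267887705685 [-0.0182  0.0764  0.116 ]
```

It sits 2.7° short, about 2.7 mm at the vane tip.

Request:
servo_tool(
  moves=[
    [[0, 0, 0, 0.0014, 0, 0, 0], [0, 0, 0, 0.0014, 0, 0, 0], [0, 0, 0, 0, 0, 0, 0], [0, 0, 0, 0, 0, 0, 0]],
  ],
)

```text
clock: 12.7
tcp_pos: [0.5499, 0.1063, 0.1023]
tcp_rot: [-3.081, -0.616, -0.0]
ft_force: [0.2, -0.5, -0.0]
gripper_width: 0.003
```

Request:
servo_tool(
  moves=[
    [[0, 0, 0, -0.006, 0, 0, 0], [0, 0, 0, -0.01, 0, -0.02, 0], [0, 0, 0, 0, 0, -0.04, 0], [0, 0, 0, -0.016, 0, -0.04, 0], [0, 0, 0, 0, 0, -0.01, 0], [0, 0, 0, 0, 0, 0, 0], [0, 0, 0, 0, 0, 0, 0], [0, 0, 0, 0, 0, 0, 0]],
  ],
)

```text
clock: 13.5
tcp_pos: [0.5198, 0.0938, 0.211]
tcp_rot: [-3.081, -0.616, 0.003]
ft_force: [0.0, -0.2, -0.3]
gripper_width: 0.003
```

```bash
cat > chk.py <<'E'
from h import *
import sys
plan([0,-.11,.2],[0,-.11,.142])
s=monitor.sense();im=imaging.capture('wrist');n=sys.argv[1];cv2.imwrite(f'pics/{n}.png',im);c=cam('wrist',s)
pr=proj(c,[w([0,.075,.116]),w([0,-.075,.156]),w([0,0,.156])]);print(pr)
u,v=pr[0].round().astype(int)
g=im[:,:,1]; col=g[v-40:v+40,u-1:u+4].mean(1).astype(float);b=(col>90).astype(int)
for i in np.flatnonzero(np.diff(b)):
    y=v-40+i+(90-col[i])/(col[i+1]-col[i]); print(y,np.degrees(drumang(c,(u+1,y))),sel(ray(c,(u,y),.116))[0])
E
python3 chk.py o
```

```text
t 13.5 tcp sel [-0.0469  0.0003  0.211 ] F sel [-0.0423 -0.2216 -0.3065] grip 0.0032827020979882245
turn tool [-0.0005  0.0018  0.0001]
[0, -0.11, 0.2] shift now-axes [0.0469 0.1103 0.0108] aligned [0.0469 0.1103 0.011 ]
[0, -0.11, 0.142] shift now-axes [0.047  0.1103 0.0688] aligned [0.0469 0.1103 0.069 ]
[[155.6477 135.4477]
 [373.2085 142.4663]
 [254.6967 142.4635]]
108.96039603960396 24.502389997778742 [0.0194 0.073  0.116 ]
116.50316455696202 17.108952070372094 [0.0139 0.0735 0.116 ]
121.21544715447155 12.62397023652289 [0.0105 0.0738 0.116 ]
131.70036101083033 2.7443840284926733 [0.0028 0.0745 0.116 ]
136.6158940397351 -1.943184242969739 [-0.0009  0.0748  0.116 ]
146.36335403726707 -11.611181468567933 [-0.0083  0.0755  0.116 ]
150.84285714285716 -16.33828143074564 [-0.0117  0.0758  0.116 ]
161.23465703971118 -28.58970987191386 [-0.0198  0.0765  0.116 ]
```

View pics/o.png

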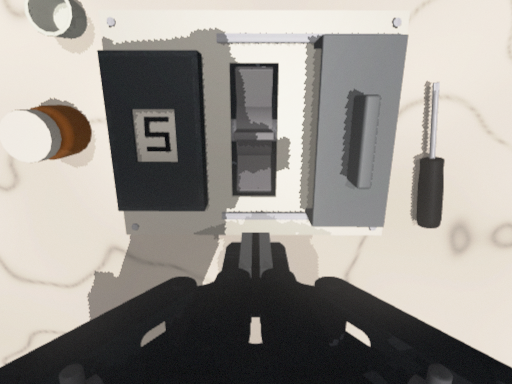

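The 5 is centred to about 0.4° and the guard is still parked. I'll move round to the fin's -y side.

Request:
servo_tool(
  moves=[
    [[0, 0, 0, 0.012, 0.03, 0, 0], [0, 0, 0, 0.012, 0.03, 0, 0], [0, 0, 0, 0.012, 0.03, 0, 0], [0, 0, 0, 0.011, 0.02, 0, 0], [0, 0, 0, 0, 0, 0, 0], [0, 0, 0, 0, 0, 0.03, 0], [0, 0, 0, 0, 0, 0.025, 0], [0, 0, 0, 0, 0, 0.013, 0], [0, 0, 0, 0, 0, 0, 0]],
  ],
)

```text
clock: 14.45
tcp_pos: [0.6048, 0.0108, 0.1424]
tcp_rot: [-3.08, -0.616, 0.005]
ft_force: [0.3, -0.2, 0.1]
gripper_width: -0.0
```

```bash
python3 -c "
from h import *
plan([0,-.025,.142])
cv2.imwrite('pics/p.png',imaging.capture('wrist'))"
```

```text
t 14.45 tcp sel [-0.0004 -0.109   0.1424] F sel [ 0.1542 -0.3262  0.134 ] grip -0.0004531868970335899
turn tool [-0.0014  0.0032  0.0007]
[0, -0.025, 0.142] shift now-axes [ 0.0004 -0.084   0.0005] aligned [ 0.0004 -0.084   0.0004]
```

View pics/p.png

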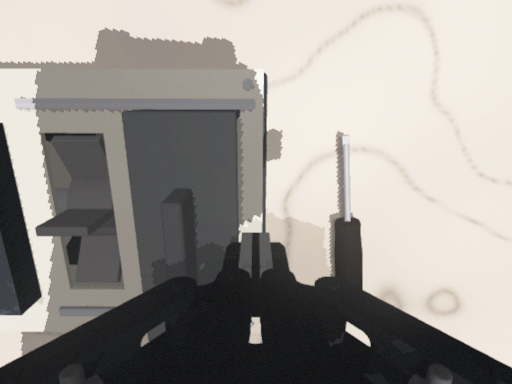

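The finger (column 256) is on the -y side of the fin (columns 163–193) and clear of it. Now I'll push the guard closed.

Request:
servo_tool(
  moves=[
    [[0, 0, 0, 0, -0.01, 0, 0], [0, 0, 0, 0, -0.01, 0, 0], [0, 0, 0, 0, -0.01, 0, 0], [0, 0, 0, 0, -0.01, 0, 0], [0, 0, 0, 0, -0.01, 0, 0], [0, 0, 0, 0, -0.01, 0, 0], [0, 0, 0, 0, -0.01, 0, 0], [0, 0, 0, 0, -0.008, 0, 0], [0, 0, 0, 0, -0.006, 0, 0], [0, 0, 0, 0, 0, 0, 0]],
  ],
)

```text
clock: 15.5
tcp_pos: [0.573, 0.089, 0.1441]
tcp_rot: [-3.08, -0.617, 0.001]
ft_force: [0.1, -0.7, -1.0]
gripper_width: -0.001
```

Request:
servo_tool(
  moves=[
    [[0, 0, 0, 0, -0.002, 0, 0], [0, 0, 0, 0, -0.002, 0, 0], [0, 0, 0, 0, 0, 0, 0]],
  ],
)

```text
clock: 15.8
tcp_pos: [0.5719, 0.0915, 0.1441]
tcp_rot: [3.081, 0.615, -0.001]
ft_force: [-0.2, -0.5, -0.7]
gripper_width: 0.002
```

```bash
python3 -c "
from h import *
plan([0,-.018,.142])"
```

```text
t 15.8 tcp sel [ 0.0003 -0.0219  0.1441] F sel [-0.3906 -0.3542 -0.7428] grip 0.0015264646574371637
turn tool [-0.      0.0006 -0.0002]
[0, -0.018, 0.142] shift now-axes [-0.0003 -0.0039  0.0021] aligned [-0.0003 -0.0039  0.0021]
```

Request:
servo_tool(
  moves=[
    [[0, 0, 0, 0, -0.002, 0, 0], [0, 0, 0, 0, 0, 0, 0]],
  ],
)

```text
clock: 16.0
tcp_pos: [0.5711, 0.0935, 0.1442]
tcp_rot: [-3.081, -0.615, 0.001]
ft_force: [-0.2, -0.5, -1.0]
gripper_width: 0.0
```

Request:
servo_tool(
  moves=[
    [[0, 0, 0, 0, -0.0015, 0, 0], [0, 0, 0, 0, 0, 0, 0]],
  ],
)

```text
clock: 16.2
tcp_pos: [0.5706, 0.095, 0.1442]
tcp_rot: [-3.081, -0.616, 0.0]
ft_force: [-1.1, -2.0, -0.4]
gripper_width: -0.002
```

```bash
python3 -c "
from h import *
plan([0,-.018,.142])"
```

```text
t 16.2 tcp sel [ 0.0004 -0.0182  0.1442] F sel [-1.7568 -1.4614 -0.3906] grip -0.0016768527922335027
turn tool [-0.0001  0.0002  0.0001]
[0, -0.018, 0.142] shift now-axes [-0.0004 -0.0002  0.0022] aligned [-0.0004 -0.0002  0.0022]
```

Request:
servo_tool(
  moves=[
    [[0, 0, 0, 0, -0.0015, 0, 0], [0, 0, 0, 0, 0, 0, 0]],
  ],
)

```text
clock: 16.4
tcp_pos: [0.5701, 0.0964, 0.1443]
tcp_rot: [3.081, 0.616, -0.0]
ft_force: [-1.0, -2.7, -2.1]
gripper_width: 0.0
```

Request:
servo_tool(
  moves=[
    [[0, 0, 0, 0, -0.0015, 0, 0], [0, 0, 0, 0, 0, 0, 0]],
  ],
)

```text
clock: 16.6
tcp_pos: [0.5699, 0.0967, 0.1443]
tcp_rot: [3.08, 0.614, 0.0]
ft_force: [1.9, -7.6, -1.7]
gripper_width: -0.002
```

The force has risen to about 8 N and the tool has stopped following, so the guard is at its stop. I'll back off and check.

Request:
servo_tool(
  moves=[
    [[0, 0, 0, 0, 0.015, 0, 0], [0, 0, 0, 0, 0, -0.03, 0], [0, 0, 0, -0.025, 0, -0.04, 0], [0, 0, 0, -0.02, -0.01, -0.02, 0], [0, 0, 0, 0, 0, 0, 0], [0, 0, 0, 0, 0, 0, 0], [0, 0, 0, 0, 0, 0, 0]],
  ],
)

```text
clock: 17.3
tcp_pos: [0.5303, 0.0755, 0.2336]
tcp_rot: [-3.08, -0.615, 0.001]
ft_force: [0.3, -0.1, -0.5]
gripper_width: 0.002
```

```bash
python3 chk.py q
```

```text
t 17.3 tcp sel [-0.0442 -0.0207  0.2336] F sel [ 0.2585 -0.1705 -0.4708] grip 0.0016138481639844996
turn tool [-0.0004  0.0006 -0.0002]
[0, -0.11, 0.2] shift now-axes [0.0443 0.0893 0.0335] aligned [0.0442 0.0893 0.0336]
[0, -0.11, 0.142] shift now-axes [0.0443 0.0893 0.0915] aligned [0.0442 0.0893 0.0916]
[[139.0161 135.9096]
 [331.2888 142.1376]
 [224.9662 142.1748]]
111.87058823529412 24.326407782097778 [0.0193 0.073  0.116 ]
118.45084745762712 17.269649244460574 [0.0141 0.0735 0.116 ]
122.93023255813954 12.600442250242327 [0.0105 0.0739 0.116 ]
132.39482200647248 2.836654288257379 [0.0029 0.0747 0.116 ]
136.86861313868613 -1.829335569299747 [-0.0008  0.0751  0.116 ]
146.09715639810426 -11.833208203320897 [-0.0084  0.0759  0.116 ]
150.32456140350877 -16.7108873591469 [-0.012   0.0763  0.116 ]
159.35416666666666 -28.27614484999214 [-0.0197  0.0771  0.116 ]
```

View pics/q.png

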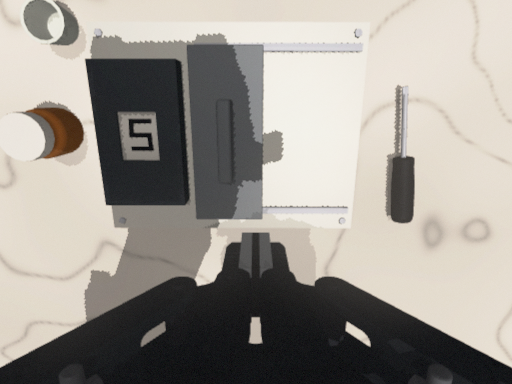

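The fin is at column 225, matching the prediction of 225 for fully closed. The 5 is centred (17.3° / -16.7°), the bystanders are in place and the gripper touches nothing. Handing in.

```bash
python3 -c "
from h import *
print(bot.hand_in())"
```

```text
the job is handed in; nothing more can be done
None
```

The selector is set to 5 with the guard closed, and I handed the job in at about 17.4 s of the 58 s allowed. No verdict was reported.

I slid the guard open by its fin to about 0.073–0.075 m. Then I rolled the wheel from about 1.33 rad to numeral 5 in four vane strokes. Last, I pushed the guard back until it met its stop, with the force rising to about 8 N.

**Last checks, from the wrist camera:**
- **Numeral:** the 5 stands whole and within about 0.3–0.4° (0.01 rad) of centre, and closing the guard did not move it.
- **Guard:** the fin is within about a pixel (under 1 mm) of its closed position.
- **Bystanders:** the jar, crucible and screwdriver look undisturbed. I judged this by eye and did not measure it.
- **Arm:** the gripper is well above everything and touches nothing.

**Disagreement:** before I moved the guard, the fin appeared about 3 mm off its expected place. That picture was taken while the arm was still settling, and I did not repeat the check at rest. The final at-rest picture showed no such gap.

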